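# Open the bench filter housing

### The arm

A 7-joint arm with a two-finger parallel gripper is mounted at the origin on a cart in front of the work surface, level with it; the furniture and walls round the work are solid. World frame = base frame: x ahead of the robot, y to its left, z up, the work surface at z = 0. Lengths are in m, angles in degrees, forces in N, time in s.
With the tool pointing down it reaches from about 0.35 to 0.775 m from the base axis. Payload 3.1 kg.
Tool frame: the origin (TCP) lies on the centre line of the jaws, within the pads' length; the fingertips stand 17 mm ahead of it and the grasp point (between the pads) lies 2 mm behind it (robot.tip_reach is the distance from the TCP to the fingertips, in m); z points along the fingers, y is the direction in which the jaws open and shut (so a half turn about z gives the same grasp; the last joint's range is limited). The gripper opens to 85 mm and grips with 20 to 120 N. Pads are 22 mm wide; open, the fingers measure 114 mm over their backs; the gripper's body (76 mm by 85 mm) begins 54 mm behind the grasp point. The pads swing forward as they close: fully open they stand 13 mm farther back than shut.
Start: joints at [73.069, 17.813, 0.802, 86.603, -0.252, 75.585, -1.558], TCP at [0.138, -0.532, 0.219] pointing down, gripper open.
Joint ranges: [-154.91, 154.91], [-16.99, 109.72], [-72.82, 74.43], [7.12, 147.25], [-82.49, 262.49], [11.32, 116.49], [-174.64, 174.64]. Speed limits (degrees/s): [159.86, 159.86, 180, 180, 180, 180, 180].

### API

Orientations are given as [roll, pitch, yaw] about the fixed x, y, z axes, in that order (R = Rz(yaw) Ry(pitch) Rx(roll)).
In Python, from station import robot, fingers, vision, workorder, recognise gives the robot as it stands. Calls block until the motion is done:
- robot.move_to(position, orientation): joint-space move of the TCP to a pose.
- robot.line_to(position, orientation=None, velocity=0.15, f_stop=None): straight line of the TCP; orientation=None keeps the orientation; velocity is the mean speed in m/s. With f_stop (N) it stops when the force on the tool has changed by that much, and returns True; else False.
- robot.move_j(angles): joint-space move.
- fingers.gripper_to(opening, force=None): opening from 0.0 (shut) to 1.0 (fully open); force is the grip in N (None keeps the last); returns when the fingers have stopped.
- robot.pause(seconds).
- robot.inverse_kinematics(position, orientation): joint angles nearest the present ones, or None.
- vision.grab_frame(name): name is "scene" or "top"; returns the picture (400x640x3 uint8, red, green, blue); there is no depth.
- vision.calibration(name): a dict with "mtx" (3x3 intrinsics, pixels), "extrinsics" (4x4, takes a point from world to camera coordinates). Camera axes: x right, y up, looking along -z (the intrinsics and any distortion apply to the point x, -y, -z); pixel columns grow to the right and rows downward; lengths in m; the calibration is good to about 2 mm. A picture is of the moment at which its call begins. calibration takes no time and is no camera call.
A pose or a line that the arm cannot do raises robot.PlanningError and nothing moves.
- workorder.close_job(): hands the job in, once; it reports no verdict.
Trained networks look in the newest picture that a camera, given by its name, has taken for a name from the list of things; names that differ only in an ending like _2 or _b are one class to them, and where a whole thing is asked for, a point or a joint stands for the part that bears it (a point fixed in the world has none). Each returns a list of dicts, best first, with "p" (0 to 1); they miss things now and then, are a little off and sometimes report something else, mostly with a low value. They report only what shows in the picture. A call takes as long as a camera call. They do not tell look-alikes from the thing itself.
- recognise(label, camera): "rect" ([centre column, centre row, width, height] in pixels, round what is visible of it).
Readings, each from a call of its own:
- robot.current_time_s(): time.
- robot.current_joint_positions(): joint angles.
- robot.current_dq(): joint speeds.
- robot.current_joint_torque(): joint torques, N m.
- robot.current_tool_pos(): TCP position.
- robot.current_eef_rot(): TCP orientation.
- robot.current_contact_force(): force on the tool from outside, world axes, zero at the start.
- robot.current_torque(): the same for the moment, N m.
- robot.current_finger_gap(): opening from 0.0 (shut) to 1.0 (fully open).
Only numpy, scipy, OpenCV 4.12 (cv2) and the standard library are available. Lean on these libraries where they do the work, as an engineer would, in place of code of your own. Each camera call takes 0.05 s, during which the arm holds its last target.

### The job

Shut off the bench filter by flipping its red cam lever over its high point, away from you, until it snaps closed; then twist the blue bayonet cover of the tilted filter housing a quarter turn anticlockwise (seen from its handle side) to unlock it, and lift it off. Set the cover down flat in the shallow yellow tray, handle up, without dropping it; leave the lever closed and the small bottles standing where they are.

Things in the scene. Friction and masses are not known exactly. Their poses are not given: they have to be found in the camera images.
- shutoff_lever (a joint): Angle of the red cam lever in the stand's x-z plane: 0 = open (leaning 30 degrees from vertical to the stand's -x, the robot's side), 0.52 = upright, its high point, 1.57 = closed (leaning 60 degrees to +x). A spring drives it to the nearer end either side of the high point: pushing at the tip takes about 4 N at first, nothing at the top, then it snaps closed by itself.
- lever_tip (a point): Centre of the red cross-bar at the lever's tip, turning with the lever: a round bar 16 mm in diameter, 26 mm long, along the stand's y axis, 66 mm from the pivot. The lever's rod is 11 mm thick.
- lever_pivot (a point): Middle of the lever's pivot pin, 60 mm above the table, fixed. Axes are the stand's: x from its front (the robot's side, to which the housing leans) to its back, y along the pin, z up. The clevis reaches 10 mm above the pivot.
- filter_stand: Aluminium base plate 150 x 230 x 12 mm on the table, fixed in an episode; origin at the centre of its underside, x to its back, away from the robot. It carries the lever at y +75 mm and the tilted grey filter housing at y -55 mm.
- housing: The grey filter housing, fixed on the stand; z is the bayonet axis, leaning 32 degrees from vertical to the stand's -x; origin on its shoulder. Neck 40 mm in diameter, ending 16 mm above the origin. Red dot at -x: the cover's white dot stands there when locked; green dot at -y: there when open.
- housing_seat (a point): Where the centre of the cover's underside sits when on, 3 mm out from the housing's origin; same axes, which the cover shares when locked. Turned 1.57 rad right-handed about +z, the cover is open (free from 1.1 rad; stops block beyond 1.65 and the wrong way). A 5 N spring under the cover resists the turn a little and lifts it 5 mm when free. Draw it 15 mm or more along z to clear the neck.
- cover_handle (a point): Centre of the bar handle on the blue round cover, axes of the cover: z out through the handle (up when the cover stands on the table), handle bar along y. Bar 14 mm thick (x), 50 mm long (y), 30 mm high, standing on the top of the cover; this point is half-way up, 34.5 mm above the cover's underside.
- cover: The same blue cover; origin at the centre of its open underside, axes as for cover_handle. 62 mm in diameter, 49.5 mm high with its handle, 19.5 mm without; about 0.09 kg.
- tray_in (a point): Centre of the inner floor (4 to 5 mm above the table) of the shallow square yellow plastic tray, 130 x 130 mm outside, 122 mm inside, rim 12 mm above the table. Fixed to the table; x and y along its sides.
- bottle_buffer: Bystander: small white bottle with a white cap, 44 mm in diameter, 86 mm tall, origin at the centre of its underside. Leave it standing where it is.
- bottle_oil: Bystander: small white bottle with a red cap, 40 mm in diameter, 80 mm tall, origin at the centre of its underside. Leave it standing where it is.
- bottle_wash: Bystander: small white bottle with a blue cap, 38 mm in diameter, 70 mm tall, origin at the centre of its underside. Leave it standing where it is.
Things that resemble listed ones, but are neither listed nor needed, are in the scene too. Several things have the shape of the cover; the one meant has the colours described above.

How it is judged:
By the outcome, as a careful person would: the job done as asked, in the order asked, and still so for the second after the job is handed in, with the robot touching nothing.
It also fails if it takes over 48 s, if anything falls off the work surface, if the arm or the gripper's body presses on something with over 40 N, if the wrist force passes 120 N, or if a joint passes its speed limit or range.

## Working session

There is one attempt and no reset: what is moved stays moved. The work goes in short steps, each a Python script; the robot and the scene stay as the last script left them, time stands still between calls to the robot, and variables do not carry over. Pictures are saved under pics/ and viewed, and the job is handed in when it is done.

```bash
ls; mkdir -p pics
python3 - <<'E'
from station import robot, fingers, vision, workorder, recognise
import cv2, numpy as np
for n in ("scene","top"):
    im=vision.grab_frame(n); cv2.imwrite(f"pics/{n}0.png",im[:,:,::-1])
    c=vision.calibration(n); print(n,c)
    for l in ["lever_tip","filter_stand","housing","cover","tray_in","bottle_buffer","bottle_oil","bottle_wash","cover_handle","shutoff_lever"]:
        try: print(l,[(np.round(d["rect"]).astype(int).tolist(),round(d["p"],2)) for d in recognise(l,n)])
        except Exception as e: print(l,e)
print(robot.current_time_s(), robot.tip_reach)
E
```

```text
pics
scene {'mtx': array([[463.21704792,   0.        , 319.32749622],
       [  0.        , 463.21704792, 192.69501921],
       [  0.        ,   0.        ,   1.        ]]), 'extrinsics': array([[-0.61767827, -0.78630113, -0.01428598,  0.35478033],
       [ 0.48486272, -0.39506013,  0.78027921, -0.34918888],
       [-0.61917824,  0.47503477,  0.62526816, -0.88494565],
       [ 0.        ,  0.        ,  0.        ,  1.        ]])}
lever_tip [([270, 242, 22, 18], 0.74)]
filter_stand [([306, 249, 107, 76], 0.74)]
housing [([323, 222, 24, 23], 0.64)]
cover [([359, 202, 20, 22], 0.97), ([400, 239, 27, 29], 0.9), ([332, 211, 24, 27], 0.62)]
tray_in [([414, 190, 63, 38], 0.57)]
bottle_buffer [([363, 161, 16, 32], 0.87)]
bottle_oil [([226, 314, 20, 38], 0.8)]
bottle_wash [([332, 181, 13, 22], 0.74), ([271, 241, 20, 19], 0.16)]
cover_handle [([361, 201, 23, 20], 0.76), ([400, 242, 30, 26], 0.76), ([332, 210, 27, 28], 0.72)]
shutoff_lever [([224, 314, 20, 40], 0.53), ([273, 242, 21, 20], 0.46), ([332, 209, 31, 33], 0.25)]
top {'mtx': array([[512.01073222,   0.        , 319.20956696],
       [  0.        , 512.01073222, 199.6745258 ],
       [  0.        ,   0.        ,   1.        ]]), 'extrinsics': array([[-0.01162062, -0.99989232,  0.00896188,  0.02911941],
       [ 0.9936322 , -0.01054243,  0.11217806, -0.52429899],
       [-0.1120715 ,  0.0102084 ,  0.99364771, -1.70308171],
       [ 0.        ,  0.        ,  0.        ,  1.        ]])}
lever_tip []
filter_stand [([297, 205, 76, 54], 0.97)]
housing [([312, 206, 19, 15], 0.59)]
cover [([311, 218, 17, 28], 0.9), ([362, 193, 18, 20], 0.81), ([354, 243, 21, 21], 0.71)]
tray_in [([409, 207, 44, 47], 0.93)]
bottle_buffer [([395, 158, 16, 18], 0.62)]
bottle_oil [([225, 226, 17, 17], 0.64)]
bottle_wash [([357, 162, 8, 12], 0.42)]
cover_handle [([311, 219, 23, 21], 0.59), ([361, 195, 14, 23], 0.5), ([356, 244, 19, 20], 0.49)]
shutoff_lever [([273, 203, 12, 13], 0.64)]
1.1 0.017
```

Run:
```python
import cv2
a=cv2.imread("pics/scene0.png");cv2.imwrite("pics/scene0z.png",cv2.resize(a[130:340,190:460],None,fx=2.9,fy=2.8,interpolation=cv2.INTER_CUBIC))
a=cv2.imread("pics/top0.png");cv2.imwrite("pics/top0z.png",cv2.resize(a[140:270,200:450],None,fx=3.2,fy=3.2,interpolation=cv2.INTER_CUBIC))
```

```text
(no output)
```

View pics/scene0.png

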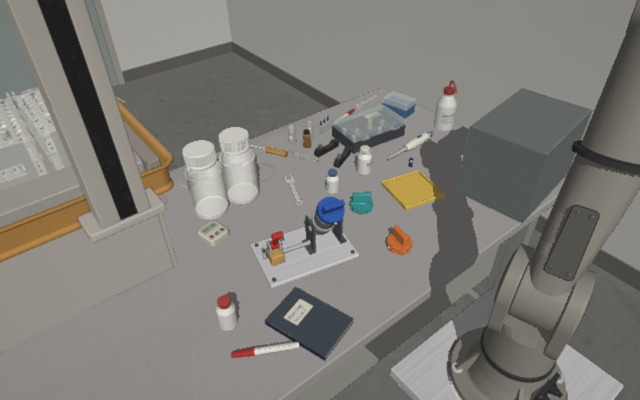

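View pics/top0.png

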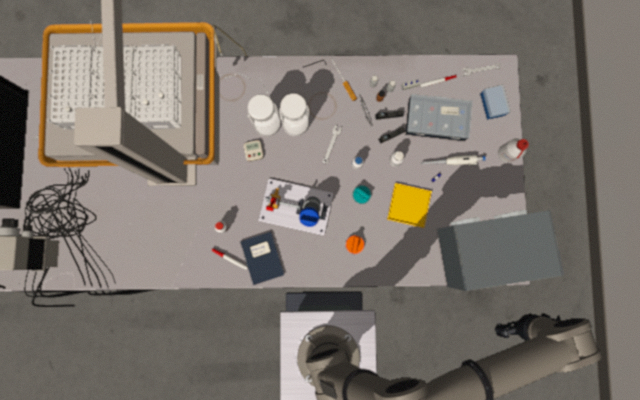

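```bash
ls -la pics
```

```text
total 1564
drwxr-xr-x 2 agent agent   4096 Dec  6 22:29 .
drwxr-xr-x 3 agent agent   4096 Dec  6 22:28 ..
-rw-r--r-- 1 agent agent 334535 Dec  6 22:28 scene0.png
-rw-r--r-- 1 agent agent 457751 Dec  6 22:29 scene0z.png
-rw-r--r-- 1 agent agent 425971 Dec  6 22:28 top0.png
-rw-r--r-- 1 agent agent 372088 Dec  6 22:29 top0z.png
```

View pics/scene0z.png

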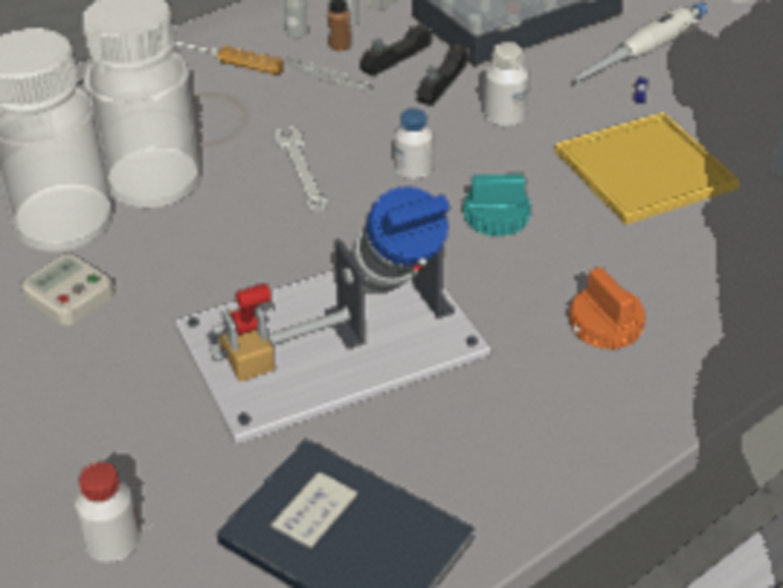

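View pics/top0z.png

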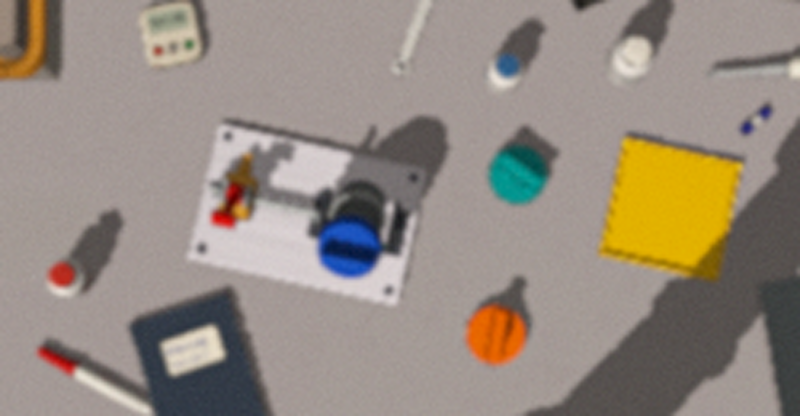

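The zoomed views show the stand with its blue cover, the red lever leaning toward the robot at about scene (276,238), and the yellow tray. The teal and orange covers are look-alikes. Next I'll fit poses from the plate and tray corners.

```bash
cat > h.py <<'E'
import numpy as np, cv2
from scipy.optimize import least_squares
from scipy.spatial.transform import Rotation as R
from station import robot, fingers, vision, workorder, recognise
def proj(n,P):
    c=vision.calibration(n); P=np.atleast_2d(P); E=c["extrinsics"]
    q=P@E[:3,:3].T+E[:3,3]; q=q*[1,-1,-1]
    u=q@c["mtx"].T; return u[:,:2]/u[:,2:]
def ray(n,uv,z):
    c=vision.calibration(n); E=c["extrinsics"]; K=c["mtx"]
    d=np.linalg.solve(K,[uv[0],uv[1],1])*[1,-1,-1]; d=E[:3,:3].T@d; o=-E[:3,:3].T@E[:3,3]
    return o+d*(z-o[2])/d[2]
def S(st): # stand pose -> (R,t)
    return R.from_euler('z',st[2]),np.array([st[0],st[1],0])
E
python3 - <<'E'
from h import *
T=np.array([(220,121),(427,166),(397,305),(188,260)])/3.2+[200,140]-.3
Sc=np.array([(178,322),(490,350),(238,438)])/[2.9,2.8]+[190,130]-.3
for p in T: print('T',ray('top',p,.012).round(4))
for p in Sc: print('S',ray('scene',p,.012 ).round(4))
# top order: back-left(+x,+y), back-right(+x,-y), front-right(-x,-y), front-left(-x,+y)
m=np.array([[.075,.115],[.075,-.115],[-.075,-.115],[-.075,.115]])
def mod(st,h):
    r,t=S(st); return np.array([r.apply([a,b,h])+t for a,b in m])
def f(st):
    P=mod(st,.012)
    return np.r_[(proj('top',P)-T).ravel(),(proj('scene',P[[0,2,3]])-Sc).ravel()]
s=least_squares(f,[.5,0.05,-.2]);print(s.x,s.fun.round(1))
s2=s
for n in('top','scene'):
    im=cv2.imread(f'pics/{n}0.png'); hsv=cv2.cvtColor(im,cv2.COLOR_BGR2HSV)
    mk=cv2.inRange(hsv,(20,140,60),(32,255,255))
    k,l,stt,c=cv2.connectedComponentsWithStats(mk); i=1+np.argmax(stt[1:,4]); print(n,stt[i],c[i])
    cnt=max(cv2.findContours((l==i).astype('uint8'),0,2)[0],key=cv2.contourArea)
    print(cv2.approxPolyDP(cnt,4,True).reshape(-1,2).tolist(), cv2.minAreaRect(cnt))
    mk=cv2.inRange(hsv,(105,150,50),(125,255,255))
    k,l,stt,c=cv2.connectedComponentsWithStats(mk)
    for i in range(1,k):
        if stt[i,4]>60: print('blue',stt[i],c[i])
    mk=cv2.inRange(hsv,(0,190,70),(4,255,255))|cv2.inRange(hsv,(175,190,70),(180,255,255))
    k,l,stt,c=cv2.connectedComponentsWithStats(mk)
    for i in range(1,k):
        if stt[i,4]>8: print('red',stt[i],c[i])
r,t=S(s.x)
tilt=R.from_euler('y',-np.deg2rad(32))
def leverpt(th): a=th-np.deg2rad(30); return r.apply(np.array([0,.075,.06])+.066*np.array([np.sin(a),0,np.cos(a)]))+t
tip=leverpt(0); print('tip',tip,proj('top',tip),proj('scene',tip))
# cross-check lever x position unknown: triangulate
E
```

```text
T [0.6049 0.1964 0.012 ]
T [ 0.554  -0.0249  0.012 ]
T [0.4058 0.0091 0.012 ]
T [0.456  0.2304 0.012 ]
S [0.596  0.1987 0.012 ]
S [0.4027 0.0136 0.012 ]
S [0.4535 0.2316 0.012 ]
[ 0.50291156  0.1034986  -0.22378731] [-0.8  1.   0.1  1.   0.3  0.4 -0.5  0.2 -1.3 -1.2  1.3 -1.4 -0.7 -0.3]
top [ 387  183   45   45 1450] [409.11793103 204.80344828]
[[395, 183], [387, 218], [424, 226], [431, 191]] ((409.064697265625, 204.95883178710938), (38.28822708129883, 38.505157470703125), 12.528807640075684)
blue [300 207  19  19 276] [308.72826087 216.27173913]
red [446  76   9   4  14] [449.42857143  77.21428571]
red [518 140   9  10  64] [521.96875 144.09375]
red [271 198   5   6  21] [272.66666667 200.38095238]
red [267 206   6   4  19] [269.52631579 207.68421053]
red [217 223   5   6  25] [219.04 225.4 ]
red [213 249  10   7  26] [217.61538462 251.88461538]
scene [ 382  171   62   39 1377] [412.2476398  189.41975309]
[[443, 194], [418, 171], [382, 182], [406, 209]] ((412.5000305175781, 188.99998474121094), (33.83637237548828, 54.70740509033203), 71.56504821777344)
blue [317 197  27  27 570] [330.23508772 209.99298246]
tip [0.48737875 0.18395189 0.11715768] [[269.41852942 208.67557952]] [[277.53372756 235.19088637]]
```

Run:
```python
from h import *
st=[0.5029,0.1035,-0.2238]
r,t=S(st); tilt=R.from_euler('y',-np.deg2rad(32))
ang=np.linspace(0,2*np.pi,60)
cyl=np.array([[.031*np.cos(a),.031*np.sin(a),h] for a in ang for h in(0,.0195)])
bar=np.array([[x,y,z] for x in(-.007,.007) for y in(-.025,.025) for z in(.0195,.0495)])
masks={}
for n in('top','scene'):
    im=cv2.imread(f'pics/{n}0.png'); hsv=cv2.cvtColor(im,cv2.COLOR_BGR2HSV)
    mk=cv2.inRange(hsv,(103,110,25),(128,255,255))
    k,l,stt,c=cv2.connectedComponentsWithStats(mk)
    tgt=(309,216) if n=='top' else (330,210)
    i=min(range(1,k),key=lambda i:np.hypot(*(c[i]-tgt))+(100 if stt[i,4]<100 else 0)); masks[n]=(l==i).astype('uint8'); print(n,stt[i],c[i])
def render(n,p,sub=4):
    q=r*tilt
    img=np.zeros((400*sub,640*sub),'uint8')
    for pts in(cyl,bar):
        uv=proj(n,r.apply(p)+t+q.apply(pts))
        h=cv2.convexHull(((uv+.5)*sub).astype(np.float32)).round().astype(int); cv2.fillConvexPoly(img,h,1)
    return cv2.resize(img.astype(np.float32),(640,400),interpolation=cv2.INTER_AREA)
def cost(p):
    return sum(np.abs(render(n,p)-masks[n]).sum()/masks[n].sum() for n in masks)
from scipy.optimize import minimize
best=min((minimize(cost,x0,method='Nelder-Mead',options=dict(initial_simplex=np.array([x0]+[np.array(x0)+d for d in np.eye(3)*.01]))) for x0 in([-.03,-.055,.1],[-.01,-.055,.11],[-.05,-.055,.09])),key=lambda s:s.fun)
print(best.x,best.fun,[np.abs(render(n,best.x)-masks[n]).sum()/masks[n].sum() for n in masks])
for n in masks:
    im=cv2.imread(f'pics/{n}0.png'); im=cv2.resize(im,None,fx=8,fy=8,interpolation=cv2.INTER_CUBIC)
    q=r*tilt
    for pts in(cyl,bar):
        uv=((proj(n,r.apply(best.x)+t+q.apply(pts))+.5)*8).round().astype(int)
        cv2.polylines(im,[cv2.convexHull(uv)],True,(0,255,255),1)
    # lever tip cyl, rod
    P=r.apply([[0,.075,.06],[-.033,.075,.06+.0572],[-.033,.062,.1172],[-.033,.088,.1172]])+t
    for u in ((proj(n,P)+.5)*8).astype(int): cv2.circle(im,tuple(map(int,u)),4,(255,255,0),-1)
    P=r.apply([[a,b,.012] for a,b in((.075,.115),(.075,-.115),(-.075,-.115),(-.075,.115))])+t
    cv2.polylines(im,[((proj(n,P)+.5)*8).astype(int)],True,(0,255,0),1)
    x0,y0=(255,175) if n=='top' else (248,190)
    im=im[y0*8:(y0+62)*8,x0*8:(x0+100 if n=='scene' else x0+90)*8]
    cv2.imwrite(f'pics/ov_{n}.png',im)
# tray
Tt=np.array([[395,183],[387,218],[424,226],[431,191]],float)
Ts=np.array([[418,171],[382,182],[406,209],[443,194]],float)
for i in range(4): print(ray('top',Tt[i],.012).round(3),ray('scene',Ts[i],.012).round(3))
```

```text
top [299 207  21  20 301] [308.63787375 216.2192691 ]
scene [316 197  29  28 609] [330.29228243 209.99835796]
[-0.02593687 -0.05455876  0.13016588] 0.2249684958185359 [np.float64(0.1347591362126246), np.float64(0.09020935960591132)]
[ 0.581 -0.238  0.012] [ 0.547 -0.353  0.012]
[ 0.461 -0.207  0.012] [ 0.576 -0.232  0.012]
[ 0.433 -0.333  0.012] [ 0.448 -0.199  0.012]
[ 0.552 -0.361  0.012] [ 0.428 -0.326  0.012]
```

View pics/ov_top.png

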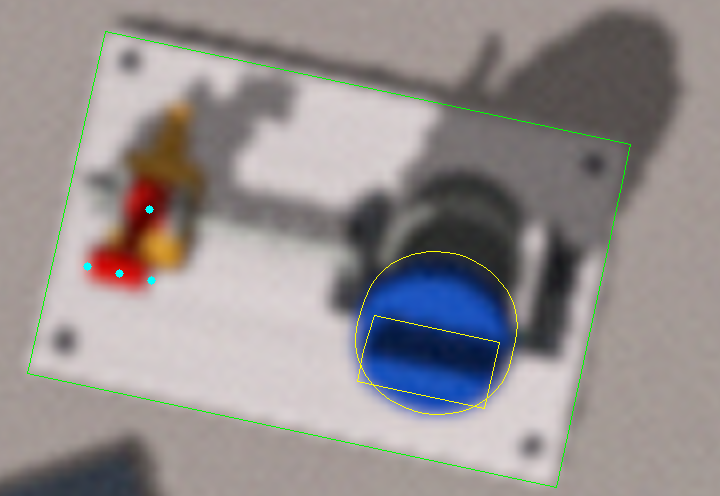

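View pics/ov_scene.png

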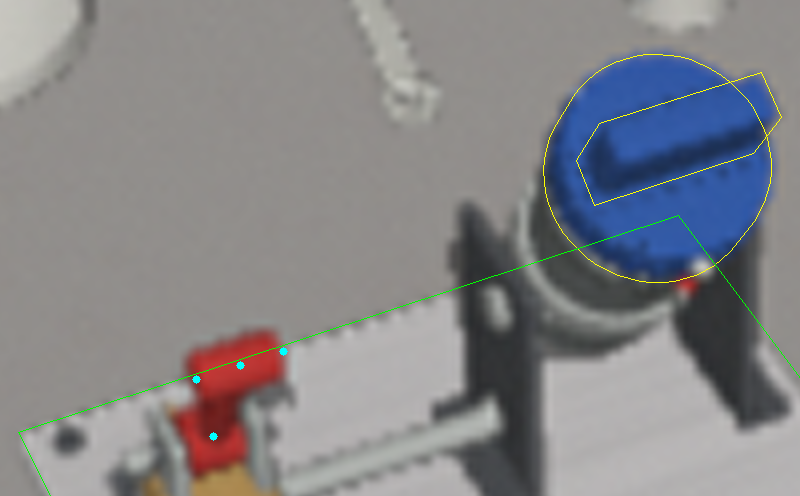

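Overlays agree with the picture to about 1 px (2–3 mm): lever tip at stand x -33 mm, cover seat at about (-26,-55,130) mm, handle bar along stand y. Next I'll locate the gray box and check reachability for every waypoint.

```bash
cat >> h.py <<'E'
st=np.array([0.5029,0.1035,-0.2238]); rs,ts=S(st)
W=lambda p: rs.apply(p)+ts
tilt=R.from_euler('y',-np.deg2rad(32)); hous=rs*tilt
seat=W([-.026,-.0548,.130])
tray=np.array([.503,-.281,.0045]); trayyaw=-.235
def eul(rot): return rot.as_euler('xyz',degrees=True).tolist()
# tool rot from cover rot: tool z=-cover z, tool y=cover x (sgn)
def tool(cov,s=1):
    M=cov.as_matrix(); z=-M[:,2]; y=s*M[:,0]; x=np.cross(y,z); return R.from_matrix(np.c_[x,y,z])
def lever_tool(s=1): return R.from_matrix(rs.as_matrix()@np.array([[s,0,0],[0,-s,0],[0,0,-1.]]))
E
python3 - <<'E'
from h import *
for uv in((462,195),(525,213),(470,130),(560,150)): print('box scene z0',ray('scene',uv,0).round(3))
for uv in((446,290),(565,275),(440,228),(545,212)): print('box top z0, z.2',ray('top',uv,0).round(3),ray('top',uv,.2).round(3))
print('seat',seat)
ik=lambda p,o:robot.inverse_kinematics(list(p),eul(o))
f=lambda q:None if q is None else np.round(q,0).astype(int).tolist()
for s in(1,-1):
    print('lever',s,f(ik(W([-.09,.075,.2]),lever_tool(s))),f(ik(W([-.09,.075,.112]),lever_tool(s))),f(ik(W([.03,.075,.112]),lever_tool(s))))
    for a in(0,30,60,90):
        c=hous*R.from_euler('z',a,degrees=True)
        for h in(.0405,.07,.13): print(s,a,h,f(ik(seat+hous.apply([0,0,h]),tool(c,s))))
    for yw in(0,90,45,-45,-90,180):
        c=R.from_euler('z',trayyaw+np.deg2rad(yw)); print('tray',s,yw,f(ik(tray+[0,0,.0405],tool(c,s))),f(ik(tray+[0,0,.18],tool(c,s))))
E
```

```text
box scene z0 [ 0.4   -0.377  0.   ]
box scene z0 [ 0.244 -0.445  0.   ]
box scene z0 [ 0.607 -0.681  0.   ]
box scene z0 [ 0.349 -0.802  0.   ]
box top z0, z.2 [ 0.216 -0.402  0.   ] [ 0.229 -0.352  0.2  ]
box top z0, z.2 [ 0.261 -0.81   0.   ] [ 0.269 -0.712  0.2  ]
box top z0, z.2 [ 0.426 -0.39   0.   ] [ 0.415 -0.341  0.2  ]
box top z0, z.2 [ 0.477 -0.755  0.   ] [ 0.46  -0.664  0.2  ]
seat [0.46538629 0.055837   0.13      ]
lever 1 [-45, 10, 22, 100, -4, 71, -125] [26, 31, -71, 105, 32, 67, -159] [13, 33, -47, 90, 25, 68, -142]
1 0 0.0405 [24, -11, -43, 132, 19, 30, -48]
1 0 0.07 [11, -15, -32, 131, 17, 36, -47]
1 0 0.13 None
1 30 0.0405 [24, -11, -43, 132, 19, 30, -18]
1 30 0.07 [11, -15, -32, 131, 17, 36, -17]
1 30 0.13 None
1 60 0.0405 [24, -11, -43, 132, 19, 30, 12]
1 60 0.07 [11, -15, -32, 131, 17, 36, 13]
1 60 0.13 None
1 90 0.0405 [24, -11, -43, 132, 19, 30, 42]
1 90 0.07 [11, -15, -32, 131, 17, 36, 43]
1 90 0.13 None
tray 1 0 [44, 32, -23, 95, 14, 57, 3] [44, 24, -23, 85, 9, 73, 6]
tray 1 90 [49, 33, -31, 94, 20, 58, 88] [51, 25, -33, 85, 14, 74, 93]
tray 1 45 [48, 33, -2
[... 512 characters left out ...]
-1 30 0.07 [-55, -16, 21, 133, 41, 46, 139]
-1 30 0.13 None
-1 60 0.0405 [41, -15, -56, 132, 6, 29, -155]
-1 60 0.07 [11, -15, -32, 131, 17, 36, -167]
-1 60 0.13 None
-1 90 0.0405 [41, -15, -56, 132, 6, 29, -125]
-1 90 0.07 [11, -15, -32, 131, 17, 36, -137]
-1 90 0.13 None
tray -1 0 [23, 29, 6, 96, -3, 55, -163] [26, 22, 2, 86, -1, 72, -165]
tray -1 90 [35, 30, -10, 95, 6, 55, -81] [36, 23, -11, 85, 5, 73, -80]
tray -1 45 [29, 30, -2, 95, 1, 55, -122] [31, 22, -5, 85, 2, 72, -123]
tray -1 -45 [67, 45, -62, 94, 43, 68, 116] [67, 35, -62, 84, 31, 80, 125]
tray -1 -90 [49, 33, -31, 94, 20, 58, 88] [51, 25, -33, 85, 14, 74, 93]
tray -1 180 [44, 32, -23, 95, 14, 57, 3] [44, 24, -23, 85, 9, 73, 6]
```

Run:
```python
from h import *
for z in(0,.1,.15,.2,.25): print(z,proj('scene',[[.41,-.38,z],[.22,-.40,z]]).round(0).tolist(),proj('top',[[.41,-.38,z],[.22,-.40,z]]).round(0).tolist())
f=lambda q:None if q is None else np.round(q,0).astype(int).tolist()
print(f(robot.current_joint_positions()),robot.current_eef_rot())
o=R.from_euler('xyz',robot.current_eef_rot(),degrees=True)
for z in(.3,.4,.45,.5): print(z,f(robot.inverse_kinematics([.138,-.532,z],eul(o))))
for s in(1,-1):
  for z in (.3,.4): print(s,z,f(robot.inverse_kinematics(W([-.1,.075,z]).tolist(),eul(lever_tool(s)))))
for h in(.075,.08,.085,.09,.1):print(h,f(robot.inverse_kinematics(list(seat+hous.apply([0,0,h])),eul(tool(hous)))))
for z in(.3,.35): print(f(robot.inverse_kinematics([.4,-.1,z],eul(tool(R.from_euler('z',0))))))
```

```text
0 [[460.0, 193.0], [523.0, 225.0]] [[437.0, 233.0], [445.0, 289.0]]
0.1 [[466.0, 164.0], [534.0, 195.0]] [[445.0, 231.0], [453.0, 291.0]]
0.15 [[470.0, 149.0], [540.0, 179.0]] [[449.0, 230.0], [458.0, 292.0]]
0.2 [[473.0, 132.0], [546.0, 162.0]] [[453.0, 229.0], [462.0, 293.0]]
0.25 [[477.0, 115.0], [552.0, 144.0]] [[458.0, 229.0], [467.0, 294.0]]
[73, 18, 1, 87, 0, 76, -2] [1.79995595e+02 7.60351100e-04 1.45428869e+01]
0.3 [73, 16, 1, 77, 0, 86, -2]
0.4 [73, 17, 1, 63, 0, 100, -1]
0.45 [73, 19, 2, 53, -1, 108, -1]
0.5 None
1 0.3 [-47, 6, 22, 90, -2, 84, -128]
1 0.4 [-46, 6, 22, 76, -2, 98, -128]
-1 0.3 [-13, 7, -16, 89, 2, 84, 48]
-1 0.4 [-12, 7, -18, 75, 2, 98, 48]
0.075 [11, -15, -32, 131, 16, 37, -46]
0.08 [-4, -15, -21, 131, 22, 39, -52]
0.085 [-4, -15, -21, 131, 22, 40, -52]
0.09 [-4, -16, -21, 130, 21, 41, -51]
0.1 [-32, -17, 1, 131, 31, 47, -62]
[49, 1, -37, 96, 1, 84, 11]
[50, 1, -38, 89, 0, 91, 12]
```

Run:
```python
from h import *
T=robot.current_time_s
print(T())
robot.line_to([.138,-.532,.40],velocity=.3)
fingers.gripper_to(0.0,force=50)
robot.move_to(list(W([-.10,.075,.30])),eul(lever_tool(-1)))
print(T(),robot.current_tool_pos(),np.round(robot.current_joint_positions()))
robot.line_to(list(W([-.10,.075,.112])),velocity=.2)
print(T(),robot.current_contact_force(),robot.current_finger_gap())
print(robot.line_to(list(W([-.02,.075,.112])),velocity=.08,f_stop=25),robot.current_contact_force(), rs.inv().apply(np.array(robot.current_tool_pos())-ts))
print(robot.line_to(list(W([.015,.075,.112])),velocity=.08,f_stop=25),robot.current_contact_force())
print(T(),rs.inv().apply(np.array(robot.current_tool_pos())-ts))
for n in('scene','top'):
    im=vision.grab_frame(n); cv2.imwrite(f'pics/{n}1.png',im[:,:,::-1])
    im=im[150:290,220:400] if n=='scene' else im[150:270,220:380]
    cv2.imwrite(f'pics/{n}1z.png',cv2.resize(im[:,:,::-1],None,fx=4,fy=4,interpolation=cv2.INTER_CUBIC))
```

```text
1.1
5.4083 [0.4228106  0.19770861 0.29987979] [ 30.  17. -72.  88.  16.  87.  35.]
6.5 [-0.35569807 -0.88674331 -0.18075027] -0.002163159200194751
True [-5.46940927 -0.67821364  5.02620572] [-0.04003088  0.07482629  0.1131135 ]
True [-6.43657391 -1.01099548  5.80654222]
7.5833 [-0.03787656  0.07476811  0.11430763]
```

View pics/scene1z.png

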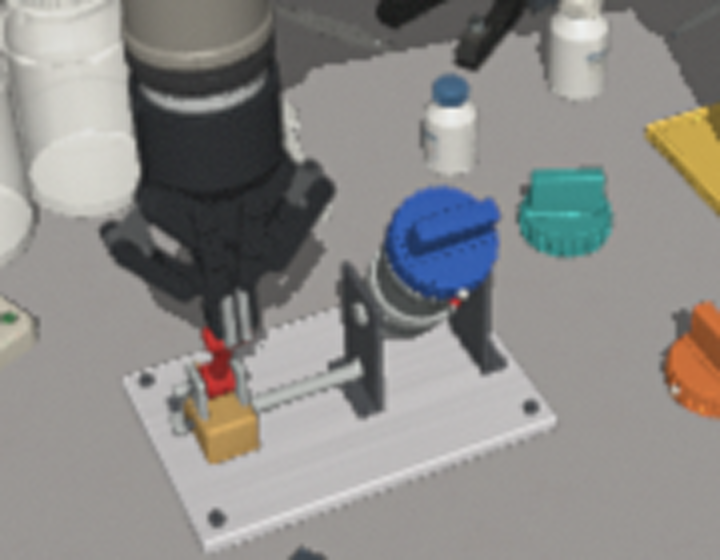

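Run:
```python
from h import *
p=np.array(robot.current_tool_pos());print(p,robot.current_contact_force(),robot.current_eef_rot(),robot.current_joint_positions())
print(proj('scene',[p,p-[0,0,.017]])-[220,150], 'x4',(proj('scene',[p,p-[0,0,.017]])-[220,150])*4)
print((proj('scene',W([[-.033,.075,.117],[0,.075,.06]]))-[220,150])*4)
print((proj('top',[p,p-[0,0,.017]])-[220,150])*4,(proj('top',W([[-.033,.075,.117]]))-[220,150])*4)
im=cv2.imread('pics/scene1.png')[215:265,250:310];cv2.imwrite('pics/s1zz.png',cv2.resize(im,None,fx=12,fy=12,interpolation=cv2.INTER_CUBIC))
```

```text
[0.48106054 0.18507872 0.11357023] [-6.63258376 -0.64907094  6.01686395] [-179.52822729   -1.42879182  167.37206588] [ 20.5009891   32.6134381  -61.04262129  97.90215763  29.46867822
  69.12438967  29.1167344 ]
[[58.83168771 88.13613408]
 [59.35652745 93.60873028]] x4 [[235.32675083 352.54453631]
 [237.42610982 374.43492113]]
[[230.16333676 340.9809308 ]
 [216.54579134 376.08034685]]
[[196.66551124 242.98583279]
 [198.51543393 244.88895592]] [[197.689398   234.73409659]]
```

View pics/s1zz.png

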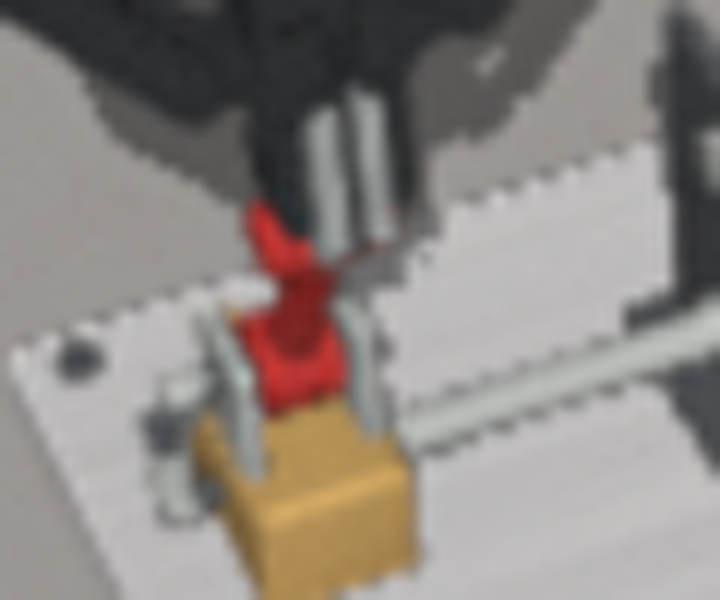

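View pics/top1z.png

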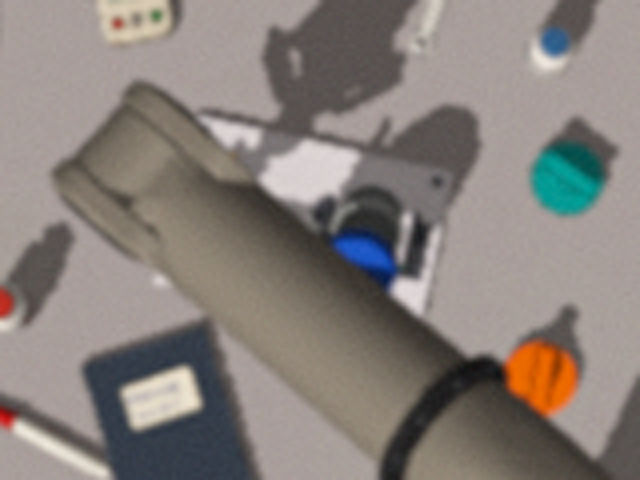

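The fingers appear to have caught the bar high, since the force points up and back at about 45°. I'll back off, lower the tool 17 mm and push again.

Run:
```python
from h import *
T=robot.current_time_s
o=eul(lever_tool(-1))
loc=lambda:rs.inv().apply(np.array(robot.current_tool_pos())-ts).round(4)
robot.line_to(list(W([-.085,.075,.113])),o,velocity=.15)
robot.line_to(list(W([-.085,.075,.096])),velocity=.1)
print(robot.current_contact_force())
for x in(-.055,-.045,-.035,-.025,-.015,-.005,.005,.012):
    s=robot.line_to(list(W([x,.075,.096])),velocity=.06,f_stop=30)
    print(x,s,loc(),rs.inv().apply(robot.current_contact_force()).round(1))
    if s: break
print(T())
for n in('scene',):
    im=vision.grab_frame(n); cv2.imwrite(f'pics/{n}2.png',im[:,:,::-1])
    im=im[200:270,235:335] 
    cv2.imwrite(f'pics/{n}2z.png',cv2.resize(im[:,:,::-1],None,fx=8,fy=8,interpolation=cv2.INTER_CUBIC))
```

```text
[-0.12815088 -0.76086669 -0.79332792]
-0.055 False [-0.0552  0.0751  0.0959] [-0.  -0.1 -0.3]
-0.045 False [-0.0462  0.0753  0.0959] [-3.9  0.8  1.7]
-0.035 False [-0.0346  0.0752  0.0959] [-1.8  0.9  0. ]
-0.025 False [-0.0236  0.0745  0.0959] [-1.4  0.8 -1.1]
-0.015 False [-0.014   0.0747  0.096 ] [0.2 0.  0.3]
-0.005 False [-0.0044  0.0749  0.0959] [0.1 0.1 0.3]
0.005 False [0.0055 0.0749 0.0959] [-0.5 -0.1  0.4]
0.012 False [0.0125 0.0748 0.0959] [ 0.   0.6 -0.2]
11.275
```

View pics/scene2z.png

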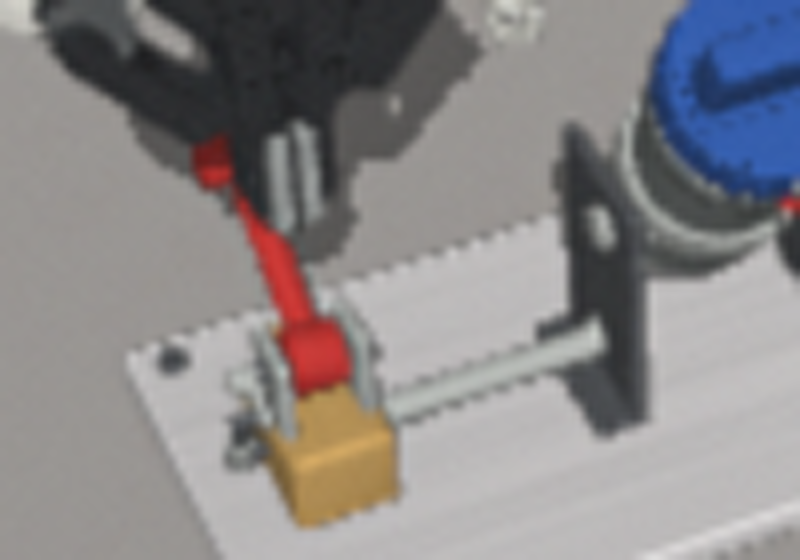

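Run:
```python
from h import *
z=lambda p:((proj('scene',W(p))-[235,200])*8).round(0).tolist()
print('closed tip',z([[.057,.075,.093]]),'open',z([[-.033,.075,.117]]))
for h in(.079,.09,.1,.11): print(h,z([[.0015,.075,h],[.0125,.075,h]]))
f=lambda q:None if q is None else np.round(q,0).astype(int).tolist()
robot.line_to(list(W([-.10,.075,.110])),velocity=.2)
robot.line_to(list(W([-.10,.075,.25])),velocity=.25)
im=vision.grab_frame('scene');cv2.imwrite('pics/s3z.png',cv2.resize(im[190:270,235:335,::-1],None,fx=8,fy=7,interpolation=cv2.INTER_CUBIC))
print(f(robot.current_joint_positions()),robot.current_time_s())
for h in(.0405,.08,.09,.1):
  for s in(1,-1):
    for a in(0,90):print(h,s,a,f(robot.inverse_kinematics(list(seat+hous.apply([0,0,h])),eul(tool(hous*R.from_euler('z',a,degrees=True),s)))))
```

```text
closed tip [[236.0, 151.0]] open [[340.0, 282.0]]
0.079 [[306.0, 302.0], [293.0, 279.0]]
0.09 [[303.0, 275.0], [290.0, 251.0]]
0.1 [[301.0, 250.0], [287.0, 226.0]]
0.11 [[298.0, 224.0], [284.0, 200.0]]
[28, 18, -69, 94, 17, 80, 34] 12.8
0.0405 1 0 [41, -15, -56, 132, 6, 29, -35]
0.0405 1 90 [40, -15, -56, 132, 7, 29, 55]
0.0405 -1 0 [30, -12, -48, 132, 15, 30, 136]
0.0405 -1 90 [41, -15, -56, 132, 6, 29, -125]
0.08 1 0 [-4, -15, -21, 131, 22, 39, -52]
0.08 1 90 [-4, -15, -21, 131, 22, 39, 38]
0.08 -1 0 [-43, -15, 11, 132, 36, 45, 113]
0.08 -1 90 [-4, -15, -21, 131, 22, 39, -142]
0.09 1 0 [-4, -16, -21, 130, 21, 41, -51]
0.09 1 90 [-4, -16, -21, 130, 21, 41, 39]
0.09 -1 0 [-44, -17, 11, 131, 36, 47, 113]
0.09 -1 90 [-4, -16, -21, 130, 21, 41, -141]
0.1 1 0 [-32, -17, 1, 131, 31, 47, -62]
0.1 1 90 [-32, -17, 1, 131, 31, 47, 28]
0.1 -1 0 [-11, -17, -16, 130, 23, 43, 127]
0.1 -1 90 [-32, -17, 1, 131, 31, 47, -152]
```

View pics/s3z.png

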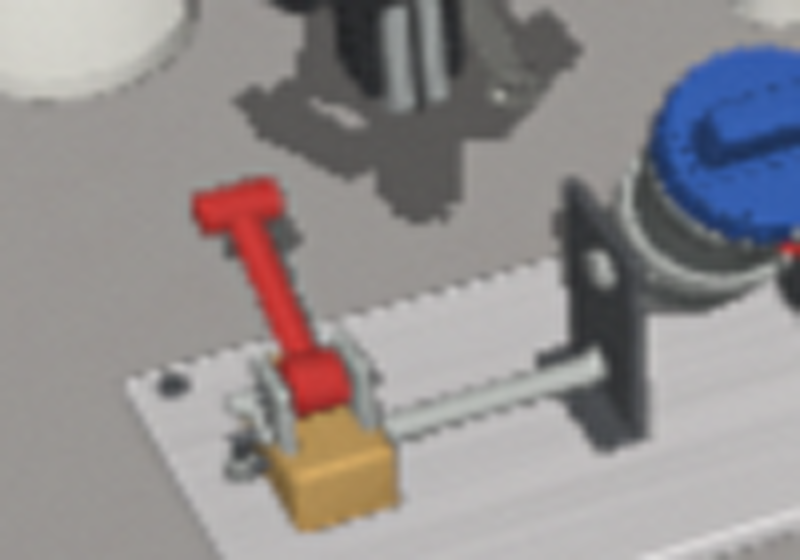

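Run:
```python
from h import *
fingers.gripper_to(0.38,force=50)
im=vision.grab_frame('scene');cv2.imwrite('pics/s4z.png',cv2.resize(im[150:230,245:345,::-1],None,fx=8,fy=7,interpolation=cv2.INTER_CUBIC))
p=rs.inv().apply(np.array(robot.current_tool_pos())-ts);print(p)
for d in(.02,.01,0,-.01,-.017): print(d,[((proj('scene',W(p+[dx,0,d]))[0]-[245,150])*[8,7]).round(0).tolist() for dx in(-.011,.011)])
print(robot.current_finger_gap(),robot.current_time_s())
```

```text
[-0.10013011  0.07496029  0.2497803 ]
0.02 [[335.0, 369.0], [300.0, 323.0]]
0.01 [[338.0, 397.0], [303.0, 351.0]]
0 [[340.0, 425.0], [306.0, 378.0]]
-0.01 [[342.0, 452.0], [308.0, 405.0]]
-0.017 [[344.0, 471.0], [310.0, 424.0]]
0.3786427688713749 13.2583
```

View pics/s4z.png

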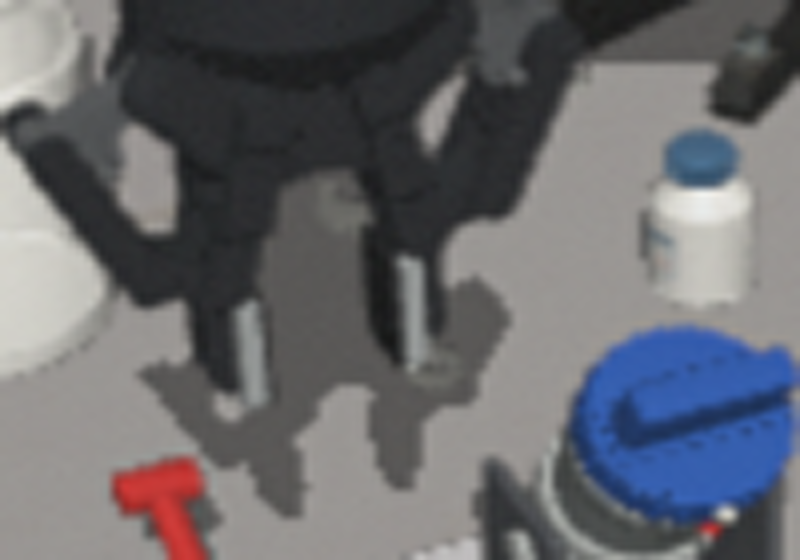

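Run:
```python
from h import *
p=seat+hous.apply([0,0,.09])
robot.move_to(list(p),eul(tool(hous)))
print(robot.current_time_s(),np.round(robot.current_joint_positions()),np.array(robot.current_tool_pos())-p)
for n,(c,r0) in dict(scene=(290,160),top=(270,180)).items():
    im=vision.grab_frame(n);im=im[r0:r0+70,c:c+90,::-1];im=cv2.resize(im,None,fx=8,fy=8,interpolation=cv2.INTER_CUBIC)
    for d,col in((0,(0,255,255)),(-.017,(0,255,0)),(.013,(255,0,255))):
        for x in(-.016,.016):
            pts=p+hous.apply([[x,-.011,d],[x,.011,d]])
            u=((proj(n,pts)-[c,r0]+.5)*8).round().astype(int); cv2.line(im,tuple(map(int,u[0])),tuple(map(int,u[1])),col,2)
    cv2.imwrite(f'pics/{n}5z.png',im)
```

```text
14.5917 [ -4. -16. -21. 130.  21.  41. -51.] [0.00047541 0.0006909  0.00048775]
```

View pics/scene5z.png

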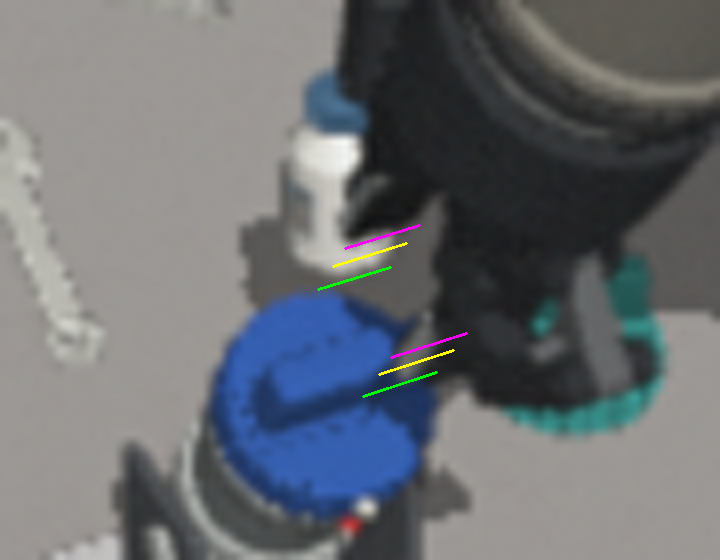

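View pics/top5z.png

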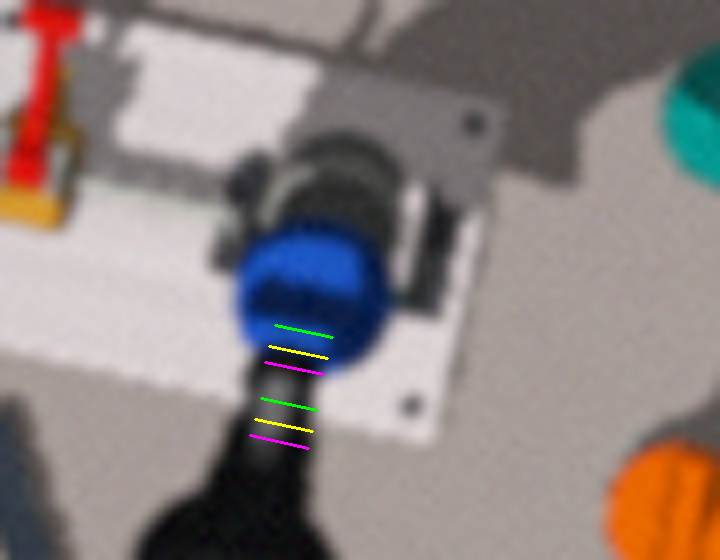

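Run:
```python
from h import *
p=lambda h:list(seat+hous.apply([0,0,h]))
loc=lambda:hous.inv().apply(np.array(robot.current_tool_pos())-seat).round(4)
f=lambda:hous.inv().apply(robot.current_contact_force()).round(1)
print(f())
print(robot.line_to(p(.042),velocity=.1,f_stop=12),loc(),f(),robot.current_time_s())
for n,(c,r0) in dict(scene=(290,160),top=(270,180)).items():
    im=vision.grab_frame(n);im=im[r0:r0+70,c:c+90,::-1];im=cv2.resize(im,None,fx=8,fy=8,interpolation=cv2.INTER_CUBIC)
    cv2.imwrite(f'pics/{n}6z.png',im)
```

```text
[ 0.2 -0.  -0.2]
False [0.0001 0.0002 0.042 ] [ 0.9 -0.6  0.1] 15.325
```

View pics/scene6z.png

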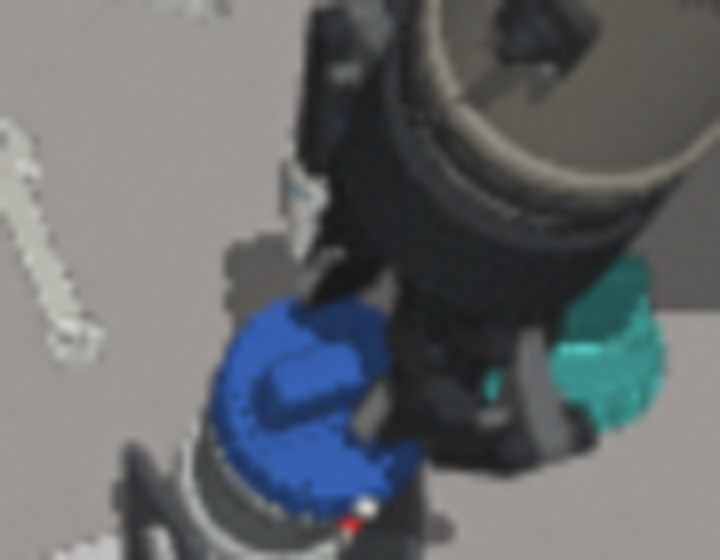

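View pics/top6z.png

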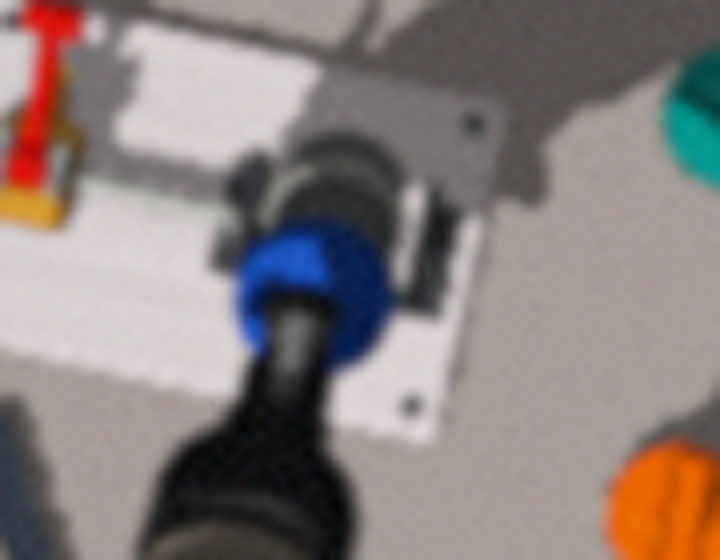

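Run:
```python
from h import *
p=lambda h:list(seat+hous.apply([0,0,h]))
loc=lambda:hous.inv().apply(np.array(robot.current_tool_pos())-seat).round(4)
f=lambda:hous.inv().apply(robot.current_contact_force()).round(1)
for h in (.034,.027,.021,.016,.012):
    s=robot.line_to(p(h),velocity=.04,f_stop=7); print(h,s,loc(),f(),robot.current_time_s())
    if s: break
for n,(c,r0) in dict(scene=(290,160),top=(270,180)).items():
    im=vision.grab_frame(n);im=im[r0:r0+70,c:c+90,::-1];im=cv2.resize(im,None,fx=8,fy=8,interpolation=cv2.INTER_CUBIC)
    cv2.imwrite(f'pics/{n}7z.png',im)
```

```text
0.034 False [-0.0002 -0.0001  0.0338] [ 0.2 -0.7 -0.2] 15.775
0.027 False [-0.0004 -0.0002  0.0267] [-0.2  0.4  0.9] 16.1
0.021 False [-0.0003 -0.0002  0.0208] [-0.1 -0.4 -0.4] 16.4
0.016 False [-0.0002 -0.0001  0.0159] [-0.4  0.2 -0.1] 16.675
0.012 False [-0.0002 -0.0001  0.0119] [ 0.3 -0.7 -0.5] 16.925
```

View pics/scene7z.png

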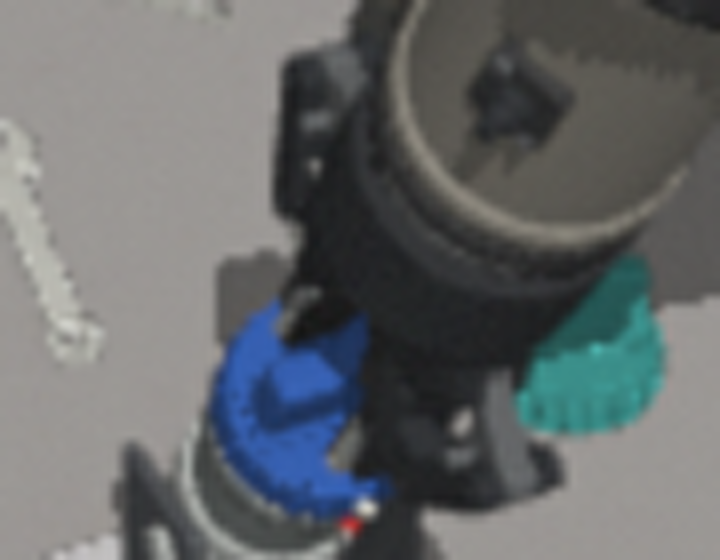

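View pics/top7z.png

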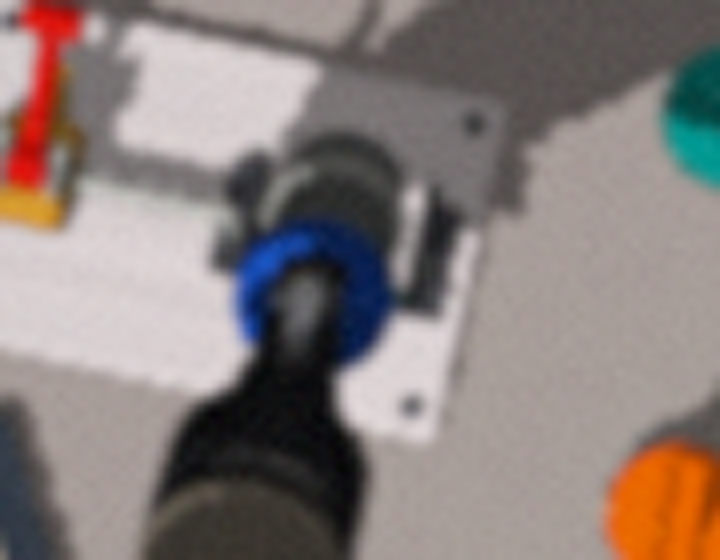

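Run:
```python
from h import *
p=lambda h:list(seat+hous.apply([0,0,h]))
loc=lambda:hous.inv().apply(np.array(robot.current_tool_pos())-seat).round(4)
f=lambda:hous.inv().apply(robot.current_contact_force()).round(1)
for h in (.009,.006,.003,0,-.003):
    s=robot.line_to(p(h),velocity=.03,f_stop=5); print(h,s,loc(),f(),robot.current_time_s())
    if s or f()[2]>3: break
im=vision.grab_frame('scene')[160:230,290:380,::-1];cv2.imwrite('pics/s8z.png',cv2.resize(im,None,fx=8,fy=8,interpolation=cv2.INTER_CUBIC))
```

```text
0.009 False [0.0003 0.0001 0.01  ] [-2.9 -2.5 17.2] 17.275
```

View pics/s8z.png

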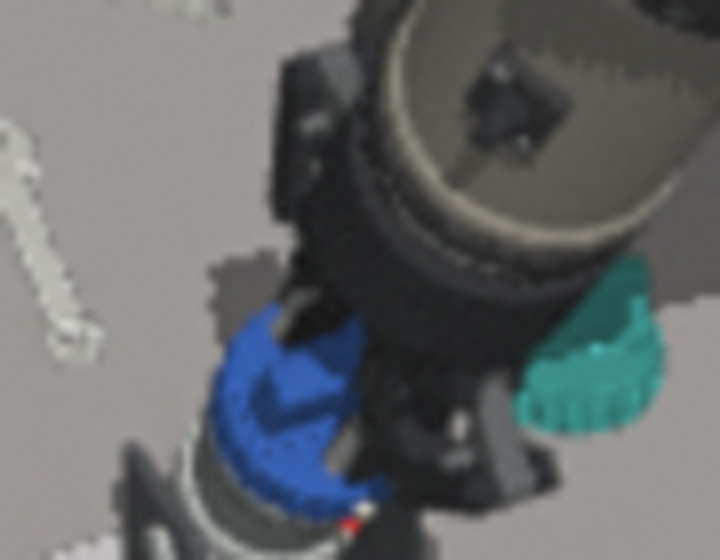

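Contact came with the TCP at 10 mm, so the fingertips really sit about 9 mm behind the reported TCP, not 17 mm ahead. I'll back off 4.5 mm and grip.

Run:
```python
from h import *
p=lambda h:list(seat+hous.apply([0,0,h]))
loc=lambda:hous.inv().apply(np.array(robot.current_tool_pos())-seat).round(4)
f=lambda:hous.inv().apply(robot.current_contact_force()).round(1)
robot.line_to(p(.0145),velocity=.05); print(loc(),f())
fingers.gripper_to(0.0,force=50); print('gap mm',robot.current_finger_gap()*85,loc(),f(),robot.current_torque(),robot.current_time_s())
print(np.round(robot.current_joint_positions()))
im=vision.grab_frame('scene')[160:230,290:380,::-1];cv2.imwrite('pics/s9z.png',cv2.resize(im,None,fx=8,fy=8,interpolation=cv2.INTER_CUBIC))
```

```text
[0.0003 0.0001 0.0146] [-0.8  0.   0.7]
gap mm 13.372833530342268 [-0.0001 -0.0002  0.0144] [-0.4  0.2  1.8] [ 0.07382532  0.66155282 -0.070146  ] 17.8833
[  1.  -5. -24. 133.  34.  30. -63.]
```

View pics/s9z.png

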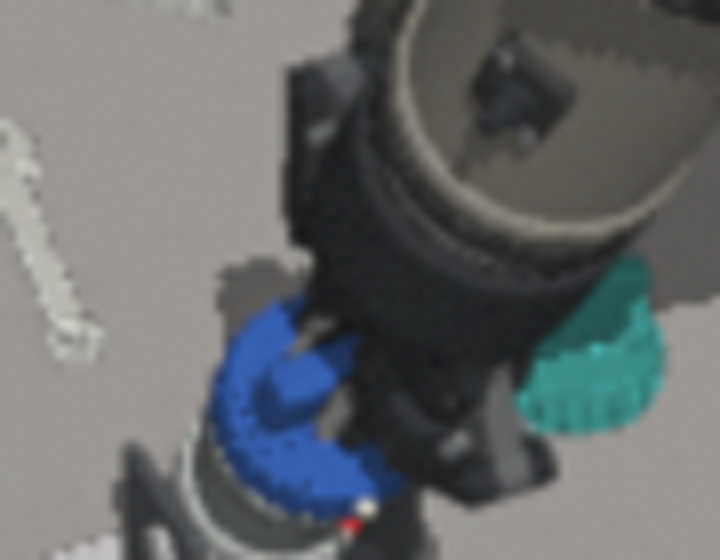

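Run:
```python
from h import *
p=lambda h:list(seat+hous.apply([0,0,h]))
loc=lambda:hous.inv().apply(np.array(robot.current_tool_pos())-seat).round(4)
f=lambda:hous.inv().apply(robot.current_contact_force()).round(1)
for a in(15,30,45,60,75,89):
    o=tool(hous*R.from_euler('z',a,degrees=True))
    robot.line_to(p(.0145),eul(o))
    act=R.from_euler('xyz',robot.current_eef_rot(),degrees=True)
    print(a,(o.inv()*act).magnitude()*57.3,loc(),f(),hous.inv().apply(robot.current_torque()).round(2),robot.current_finger_gap()*85,robot.current_time_s())
    if np.linalg.norm(f())>45: break
im=vision.grab_frame('scene')[160:230,290:380,::-1];cv2.imwrite('pics/s10z.png',cv2.resize(im,None,fx=8,fy=8,interpolation=cv2.INTER_CUBIC))
```

```text
15 0.12876485800248322 [-0.0002 -0.0003  0.0144] [ 0.  -0.6  1.2] [-0.17  0.62  0.08] 12.841596891288985 18.3417
30 0.18396509756554416 [-0.0002 -0.0003  0.0144] [-0.5 -1.4  1.6] [-0.34  0.62  0.06] 12.77060472826362 18.75
45 0.1876008379331014 [-0.0002  0.0001  0.0144] [-1.   0.2  1.3] [-0.1   0.72  0.06] 12.826245279451813 19.1583
60 0.19756824597484934 [0.0001 0.0004 0.0147] [-1.5  1.1  4.2] [-0.03  0.82  0.02] 12.990690916373914 19.5667
75 0.2120942778570776 [0.0003 0.0005 0.0147] [-0.7  0.3  4.2] [ 0.09  0.71 -0.01] 13.130633597818292 19.975
89 0.22493690161373017 [0.0003 0.0003 0.0146] [-0.5  0.4  3.6] [ 0.07  0.68 -0.02] 12.970690581691489 20.3667
```

View pics/s10z.png

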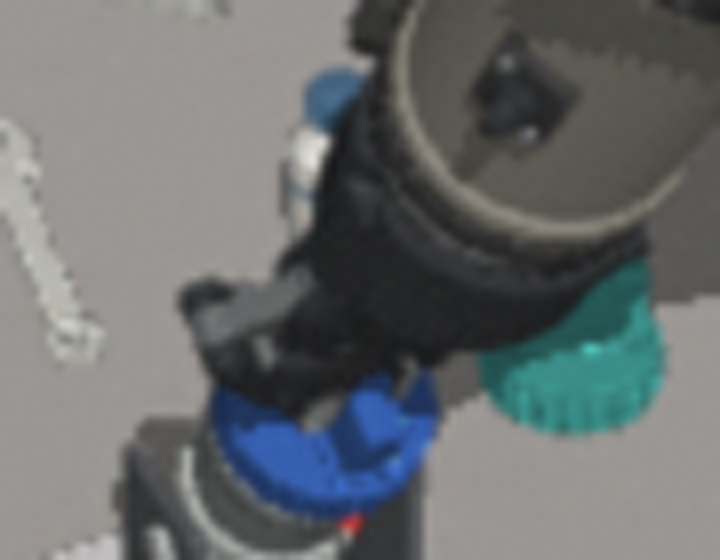

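Run:
```python
from h import *
p=lambda h:list(seat+hous.apply([0,0,h]))
loc=lambda:hous.inv().apply(np.array(robot.current_tool_pos())-seat).round(4)
f=lambda:hous.inv().apply(robot.current_contact_force()).round(1)
print(robot.line_to(p(.068),velocity=.08,f_stop=30),loc(),f(),robot.current_finger_gap()*85,robot.current_time_s())
up=np.array(p(.068))+[0,0,.06]
try: robot.line_to(list(up),velocity=.12)
except robot.PlanningError as e: print('up',e)
im=vision.grab_frame('scene')[130:250,250:450,::-1];cv2.imwrite('pics/s11z.png',cv2.resize(im,None,fx=4,fy=4,interpolation=cv2.INTER_CUBIC))
g=lambda q:None if q is None else np.round(q,0).astype(int).tolist()
print(g(robot.current_joint_positions()),robot.current_tool_pos(),robot.current_time_s())
for yw in(0,30,45,60,90,120):
    o=eul(tool(R.from_euler('z',trayyaw+np.deg2rad(yw))))
    print(yw,g(robot.inverse_kinematics([.503,-.281,.16],o)),g(robot.inverse_kinematics([.503,-.281,.019],o)),g(robot.inverse_kinematics([.45,-.05,.24],o)))
```

```text
False [-0.0005 -0.0005  0.0676] [ 0.  -1.  -1.7] 13.272172629267414 21.2333
[-13, -17, -12, 125, 21, 47, 40] [0.42937211 0.06341043 0.24610711] 21.9333
0 [16, 23, 16, 88, -7, 69, 20] [22, 31, 8, 97, -5, 52, 18] [11, 6, -8, 98, 1, 76, -10]
30 [5, 25, 32, 89, -14, 70, 56] [10, 33, 25, 97, -17, 53, 58] [3, 6, 1, 99, 0, 76, 21]
45 [0, 26, 39, 89, -17, 71, 74] [3, 35, 35, 98, -24, 55, 79] [-3, 6, 8, 99, -1, 76, 37]
60 [-4, 28, 46, 89, -21, 72, 91] [-4, 39, 46, 98, -32, 58, 100] [-9, 6, 14, 99, -1, 76, 52]
90 [-9, 31, 55, 89, -26, 74, 126] [-4, 39, 46, 98, -32, 58, 130] [-15, 6, 21, 99, -2, 76, 83]
120 [-13, 35, 64, 89, -32, 76, 161] [-6, 40, 50, 98, -36, 59, 163] [-23, 6, 30, 99, -3, 76, 114]
```

View pics/s11z.png

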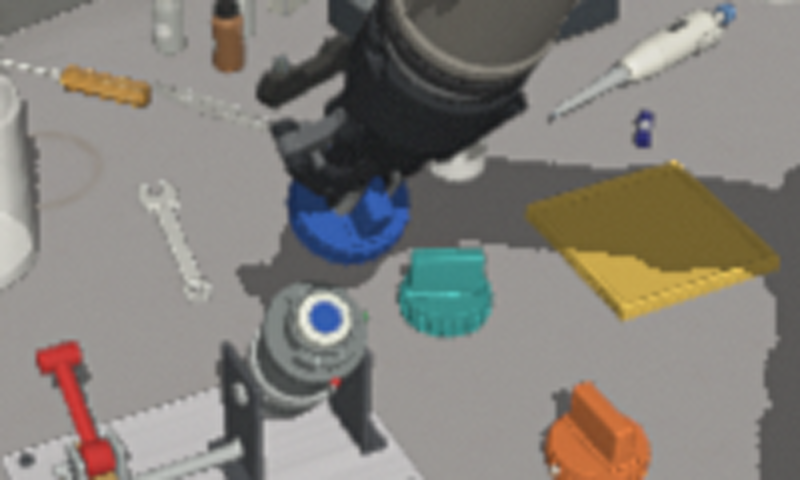

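Cover is off (neck exposed, cover in the jaws). Moving to the tray.

Run:
```python
from h import *
o=eul(tool(R.from_euler('z',trayyaw)))
g=lambda q:np.round(q,0).astype(int).tolist()
robot.move_to([.45,-.05,.24],o); print(robot.current_time_s(),robot.current_finger_gap()*85)
robot.line_to([.503,-.281,.14],velocity=.2); print(robot.current_time_s(),g(robot.current_joint_positions()),robot.current_contact_force().round(1) if hasattr(robot.current_contact_force(),'round') else robot.current_contact_force())
robot.line_to([.503,-.281,.06],velocity=.15)
for n,(c,r0) in dict(scene=(360,140),top=(370,160)).items():
    im=vision.grab_frame(n)[r0:r0+75,c:c+95,::-1];cv2.imwrite(f'pics/{n}12z.png',cv2.resize(im,None,fx=8,fy=8,interpolation=cv2.INTER_CUBIC))
print(robot.current_time_s(),robot.current_contact_force(),robot.current_tool_pos(),robot.current_eef_rot(),o)
```

```text
22.775 13.088338123101833
24.2083 [27, 24, 1, 89, 0, 67, 14] [-0.6 -0.1 -0.6]
24.9917 [ 0.60071738 -0.32626435 -0.68162089] [ 0.50436151 -0.28153111  0.06165555] [1.79809450e+02 4.56899334e-02 7.65511991e+01] [180.0, 0.0, 76.53549181442564]
```

View pics/scene12z.png

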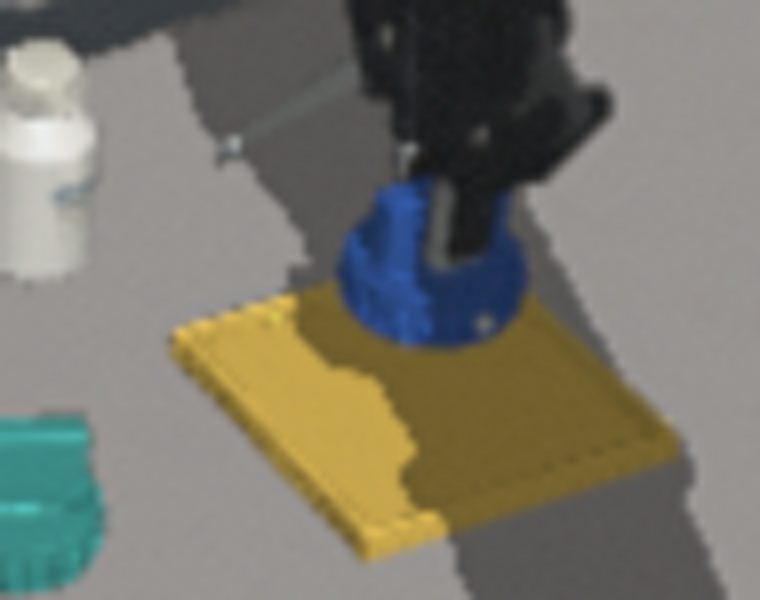

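View pics/top12z.png

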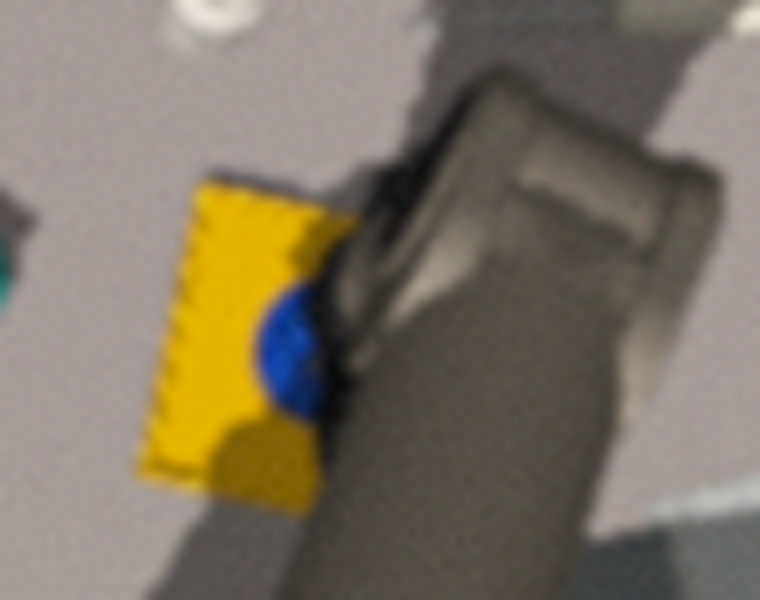

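Run:
```python
from h import *
o=eul(tool(R.from_euler('z',trayyaw)))
fz=lambda:np.round(robot.current_contact_force(),1)
robot.line_to([.503,-.281,.030],o,velocity=.08); print(fz())
z=.026
while z>.008:
    s=robot.line_to([.503,-.281,z],velocity=.02,f_stop=5); c=fz(); print(round(z,4),s,np.round(robot.current_tool_pos(),4),c,robot.current_time_s())
    if s or c[2]>2.5: break
    z-=.002
for n,(c,r0) in dict(scene=(360,140)).items():
    im=vision.grab_frame(n)[r0:r0+75,c:c+95,::-1];cv2.imwrite(f'pics/{n}13z.png',cv2.resize(im,None,fx=8,fy=8,interpolation=cv2.INTER_CUBIC))
```

```text
[-0.4  0.1 -1.4]
0.026 False [ 0.503  -0.281   0.0261] [ 0.5  0.5 -0.7] 25.8667
0.024 False [ 0.5029 -0.2809  0.0239] [-0.2  0.3 -0.8] 26.1167
0.022 False [ 0.5028 -0.2809  0.0218] [-0.4  0.4 -0.7] 26.3667
0.02 False [ 0.5028 -0.2809  0.0198] [ 0.4 -0.6 -1.5] 26.6167
0.018 False [ 0.5028 -0.2809  0.0178] [-0.   0.1 -0.6] 26.8667
0.016 False [ 0.5028 -0.2809  0.0158] [ 0.9  1.3 -0.3] 27.1167
0.014 False [ 0.5028 -0.2809  0.0138] [-0.2 -1.2 -0.9] 27.3667
0.012 False [ 0.5033 -0.2813  0.0131] [-1.4  0.7  4.4] 27.6167
```

View pics/scene13z.png

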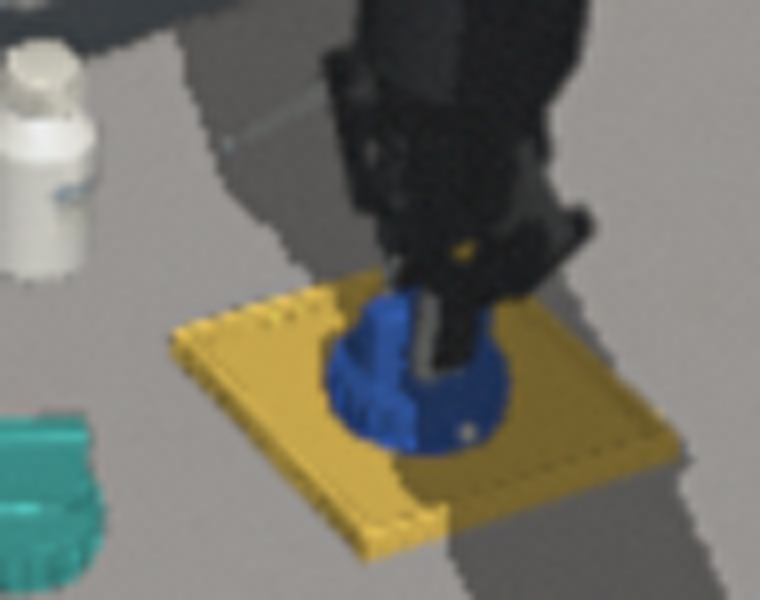

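Cover is resting on the tray floor (4 N contact). I'll release, retreat and check.

Run:
```python
from h import *
fingers.gripper_to(0.4); print(np.round(robot.current_contact_force(),1))
robot.line_to([.503,-.281,.12],velocity=.1)
robot.line_to([.42,-.12,.30],velocity=.25)
robot.pause(.3)
for n in('scene','top'):
    im=vision.grab_frame(n); cv2.imwrite(f'pics/{n}14.png',im[:,:,::-1])
    for l in('cover','shutoff_lever','bottle_oil','bottle_wash','bottle_buffer'): print(n,l,[(np.round(d["rect"]).astype(int).tolist(),round(d["p"],2)) for d in recognise(l,n)])
im=cv2.imread('pics/scene14.png')[130:340,190:460];cv2.imwrite('pics/scene14z.png',cv2.resize(im,None,fx=2.9,fy=2.8,interpolation=cv2.INTER_CUBIC))
im=cv2.imread('pics/top14.png')[140:270,200:450];cv2.imwrite('pics/top14z.png',cv2.resize(im,None,fx=3.2,fy=3.2,interpolation=cv2.INTER_CUBIC))
print(robot.current_time_s(),robot.current_contact_force())
```

```text
[0.  0.9 1.4]
scene cover [([414, 186, 24, 21], 0.9), ([359, 201, 20, 19], 0.59), ([402, 241, 27, 28], 0.59)]
scene shutoff_lever [([270, 235, 22, 41], 0.76)]
scene bottle_oil [([226, 313, 19, 38], 0.67)]
scene bottle_wash [([332, 180, 13, 27], 0.68)]
scene bottle_buffer [([365, 160, 18, 34], 0.96)]
top cover [([363, 193, 17, 24], 0.77), ([356, 245, 22, 22], 0.72)]
top shutoff_lever [([276, 192, 18, 23], 0.51)]
top bottle_oil [([224, 228, 13, 11], 0.45)]
top bottle_wash [([358, 162, 8, 9], 0.4)]
top bottle_buffer [([394, 157, 18, 18], 0.55)]
31.3083 [0.72027947 0.11768605 0.33667489]
```

View pics/scene14z.png

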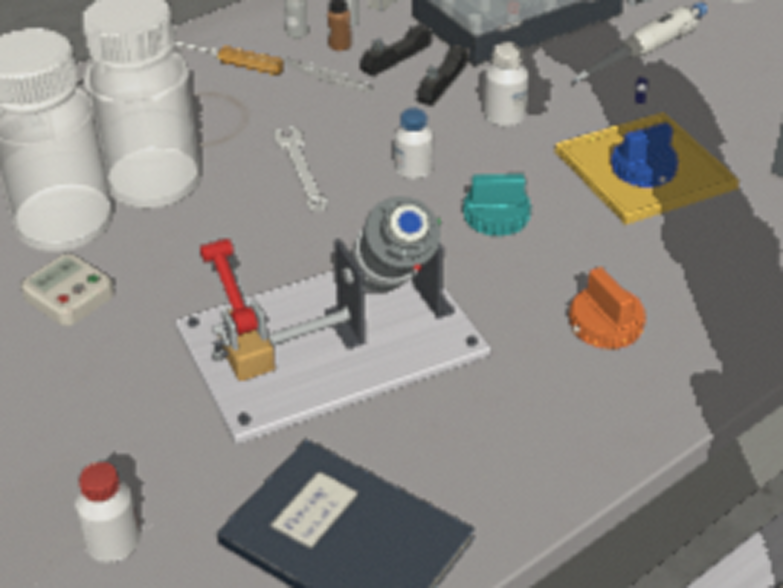

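View pics/top14z.png

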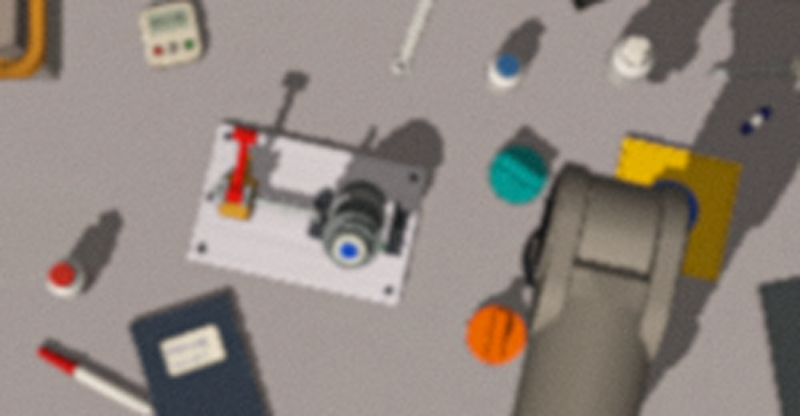

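The final pictures show the cover flat and handle-up in the tray, the lever closed, and the bottles standing where they were. Handing in.

Run:
```python
from h import *
workorder.close_job(); print(robot.current_time_s())
```

```text
the job is handed in; nothing more can be done
the job is handed in; nothing more can be done
```

The job is done and handed in at about 31 s of the 48 s limit. The lever is closed, and the blue cover is unlocked, lifted off and standing handle up in the yellow tray.

**Lever:** My first push caught the cross-bar too high and stopped on force after moving the lever only slightly. I backed off, lowered the tool 17 mm and pushed again; it snapped closed. The tip then showed within about 1 px of where the closed position should be, and it still looks closed in the last pictures.

**Cover:** I gripped it by the handle, turned it 89° anticlockwise with forces below 5 N, and drew it off along the housing axis. I lowered it until it touched the tray floor at about 4 N, then released it.

**Last checks:**
- **Tray:** in the scene camera the cover sits flat, roughly central and handle up. From above the arm partly hid it, so that camera's network did not report it.
- **Bottles:** all three stand within about 2 px of where they started.
- **Robot:** it was clear of everything, with contact force under 1 N.

**One disagreement:** the fingertips turned out to be about 9 mm behind the reported TCP, not 17 mm ahead as stated. Contact on the cover and the pictures both showed this, so I set the grasp depth by touch.

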